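Wiggle-test the chisels and set the loose one aside for repair

TASK

Working from the left socket to the right one, rock each red chisel handle gently to the left and then to the right with the fingers until it resists, without forcing it, to find the one handle that is loose on its chisel. Then draw that loose chisel out and lower it blade first right down into the blue repair cup before letting go; leave the two sound chisels in their sockets and do not disturb the other things on the mat.

Things in the scene. Friction and masses are not known exactly. Their poses are not given: they have to be found in the camera images.
- rack: fixed plank 80 x 250 x 12 mm with three socket blocks; origin under its middle, x along its short side (away from the robot), y along the row, +y = left as the robot sees it. A loose handle tips along y about its foot, 50 mm below its centre, by +-0.11 rad under 1 N, then stops hard, and stays where left; a sound one springs back, about 5 N per mm at its centre, plus 1 to 2 mm socket play
- socket_left: fixed wooden block 56 x 56 x 45 mm on the rack, +80 mm along the rack's y, axes as the rack's; origin under its middle, 12 mm above the mat; top 57 mm above the mat, with a square 11 mm hole holding one chisel. A sideways push of 5 to 8 N at mid-handle shows whether its handle is sound (under 4 N is too little, over 14 N is forcing it)
- socket_middle: fixed wooden block 56 x 56 x 45 mm on the rack, 0 mm along the rack's y, axes as the rack's; origin under its middle, 12 mm above the mat; top 57 mm above the mat, with a square 11 mm hole holding one chisel. A sideways push of 5 to 8 N at mid-handle shows whether its handle is sound (under 4 N is too little, over 14 N is forcing it)
- socket_right: fixed wooden block 56 x 56 x 45 mm on the rack, -80 mm along the rack's y, axes as the rack's; origin under its middle, 12 mm above the mat; top 57 mm above the mat, with a square 11 mm hole holding one chisel. A sideways push of 5 to 8 N at mid-handle shows whether its handle is sound (under 4 N is too little, over 14 N is forcing it)
- chisel_a_grip (a point): centre of a chisel's red handle: square 22 x 22 mm, 98 mm long, upright, 65 to 163 mm above the mat while in the rack (this point 113 mm), sides parallel to the rack's x and y; z runs up the handle. Any chisel may stand in any socket; all look alike. One of the three is loose. Chisel mass 0.10 to 0.17 kg
- chisel_a: steel part of that chisel; origin at the underside of its round collar (31 mm across, 6 mm high), which rests on the socket's top; the 10 mm square shank reaches 41 mm below it and is drawn straight up (1 mm total clearance in the hole); z up
- chisel_a_tip (a point): lower tip of that chisel's shank, 97 mm below the handle's centre
- chisel_b_grip (a point): centre of a chisel's red handle: square 22 x 22 mm, 98 mm long, upright, 65 to 163 mm above the mat while in the rack (this point 113 mm), sides parallel to the rack's x and y; z runs up the handle. Any chisel may stand in any socket; all look alike. One of the three is loose. Chisel mass 0.10 to 0.17 kg
- chisel_b: steel part of that chisel; origin at the underside of its round collar (31 mm across, 6 mm high), which rests on the socket's top; the 10 mm square shank reaches 41 mm below it and is drawn straight up (1 mm total clearance in the hole); z up
- chisel_b_tip (a point): lower tip of that chisel's shank, 97 mm below the handle's centre
- chisel_c_grip (a point): centre of a chisel's red handle: square 22 x 22 mm, 98 mm long, upright, 65 to 163 mm above the mat while in the rack (this point 113 mm), sides parallel to the rack's x and y; z runs up the handle. Any chisel may stand in any socket; all look alike. One of the three is loose. Chisel mass 0.10 to 0.17 kg
- chisel_c: steel part of that chisel; origin at the underside of its round collar (31 mm across, 6 mm high), which rests on the socket's top; the 10 mm square shank reaches 41 mm below it and is drawn straight up (1 mm total clearance in the hole); z up
- chisel_c_tip (a point): lower tip of that chisel's shank, 97 mm below the handle's centre
- repair_cup: fixed blue square cup 76 x 76 mm outside, 70 mm high, walls and floor 5 mm, open at the top; origin under its middle
- cup_floor (a point): middle of the cup's inner floor, 5 mm above the mat; the inside is 66 x 66 mm along this frame's x and y
- felt_block: bystander: grey felt-covered block 50 x 50 x 40 mm, origin under its middle
- tape_roll: bystander: cardboard-brown tape roll, 84 mm across, 30 mm high, origin under its middle
- straightedge: bystander: aluminium straightedge 35 x 260 x 8 mm lying flat, origin under its middle

How it is judged:
By the outcome, as a careful person would: the job done as asked, in the order asked, and still so for the second after the job is handed in, with the robot touching nothing.
It also fails if it takes over 64 s, if anything falls off the work surface, if the arm or the gripper's body presses on something with over 40 N, if the wrist force passes 120 N, or if a joint passes its speed limit or range.

ROBOT

A 6-joint arm with a two-finger parallel gripper is mounted at the origin on the work surface. World frame = base frame: x ahead of the robot, y to its left, z up, the work surface at z = 0. Lengths are in m, angles in rad, forces in N, time in s.
With the tool pointing down it reaches from about 0.35 to 0.775 m from the base axis. Payload 7.3 kg.
Tool frame: the origin (TCP) lies at the very end of the fingers, on their centre line; the grasp point (between the pads) lies 19 mm behind it (robot.pinch_z is the distance from the TCP to the grasp point, in m); z points along the fingers, y is the line along which they close (so a half turn about z gives the same grasp; the last joint's range is limited). The gripper opens to 92 mm and grips with 3 to 60 N. Pads are 19 mm wide; open, the fingers measure 130 mm over their backs; the gripper's body (75 mm by 190 mm) begins 47 mm behind the grasp point.
Start: joints at [-1.462, 0.342, 1.524, -0, 1.275, -0.146], TCP at [0.132, -0.508, 0.227] pointing down, gripper open.
Joint ranges: [-2.53, 2.53], [-0.77, 2.02], [0.04, 2.7], [-1, 4.14], [0.28, 2.66], [-3.11, 3.11]. Speed limits (rad/s): [2.57, 2.57, 3.14, 3.14, 3.14, 3.14].

INTERFACE

Orientations are given as [roll, pitch, yaw] about the fixed x, y, z axes, in that order (R = Rz(yaw) Ry(pitch) Rx(roll)).
In Python, from cell import robot gives the robot as it stands.
- The arm moves only by the tool move_arm, never from a script. Its argument "motion" is a list of rows, each a list of 6 numbers: the shift along the tool's x, y, z in units of 0.1 m (1.0 is 0.1 m), then the turn, a rotation vector about the tool's x, y, z in units of pi rad (1.0 is pi rad). In form: [[dx, dy, dz, rx, ry, rz], ...]. A call has 1 to 12 rows; each row is the pose to reach, as a shift and turn from the pose commanded when the call began, along the tool's axes at that moment, turning the shorter way round; what a row does not reach only later rows make up. A row lasts 1/8 s, in which the tool goes at most 62.5 mm and 10.7 degrees, less where a joint would pass 70% of its speed; a pose out of reach is approached as far as the arm can. A call with a number of a shift or a turn outside -1 to 1 is refused whole. A call with a gripper value outside its range is refused whole. "fingers" is the opening, from -1 (shut) to 1 (fully open), set as the call begins (left out, the last holds). The fingers move at their own pace and stop on an object; "newtons" is the grip in N (left out, the last holds). Time passes only in rows, so rows that repeat a pose let the fingers close. It gives the time, the measured TCP pose, the force, the opening and the grip force at its end, in the units of the state.
- robot.observe(): the state, without advancing time (a new reading comes with each control period).
- robot.read_camera(name): name is "side" or "top" or "wrist"; returns a dict with "image" (420x560x3 uint8, red, green, blue), "range_z" (420x560 float32, m along the optical axis (not along the pixel's ray), 0 where there is no reading), "vfov" (degrees; the focal length in pixels is half the picture's height over the tangent of half this angle, whatever the lens; pixels are square), "cx", "cy" (the principal point, pixels), "extrinsics" (4x4, takes a point from camera to world coordinates); the wrist camera has in their place "hand_eye" (4x4, takes a point from camera to tool coordinates, whose origin is the TCP and whose axes are the flange's). Camera axes: x right, y up, looking along -z (the intrinsics and any distortion apply to the point x, -y, -z); pixel columns grow to the right and rows downward; lengths in m; the calibration is good to about 2 mm. The wrist camera is an equidistant fisheye: a pixel r from the principal point sees the ray r / f radians off the axis. A picture is of the moment at which its call begins: read the wrist's pose just before it.
- robot.hand_in(): hands the job in; it is judged then, once.
The state is a dict: "time": time; "qpos": joint angles; "qvel": joint speeds; "joint_efforts": joint torques, N m; "tool_pos": TCP position; "tool_rot": TCP orientation; "contact_force": force on the tool from outside, world axes, zero at the start; "torque": the same for the moment, N m; "opening": finger opening in m; "grip_force": force on a finger pad.
Only numpy, scipy, OpenCV 4.12 (cv2) and the standard library are available. Lean on these libraries where they do the work, as an engineer would, in place of code of your own. Each camera call takes 0.05 s, during which the arm holds its last target. There are 200 camera calls.

## Working session

There is one attempt and no reset: what is moved stays moved. The work goes in short steps, Python scripts to look and compute and a tool call to move; the robot and the scene stay as the last step left them, time stands still between calls to the robot, and variables do not carry over. Pictures are saved under pics/ and viewed, at most 10 in all, crops included, and the job is handed in when it is done.

Besides the shell and the picture viewer there is one more tool, called after "Call:" in YAML: its name, and indented under it one key for each argument. move_arm: Moves the arm, as the interface text tells. Shifts and turns lie within -1 to 1; 1 stands for 0.1 m of shift or pi rad of turn. Its arguments: {"type":"object","properties":{"motion":{"type":"array"},"fingers":{"type":"number"},"newtons":{"type":"number"}},"required":["motion"]}

```bash
ls; mkdir -p pics; python3 - <<'E'
from cell import robot
import cv2,numpy as np
s=robot.observe(); print({k:np.round(v,3) for k,v in s.items()}, robot.pinch_z)
for n in ("top","side"):
    c=robot.read_camera(n); cv2.imwrite(f"pics/{n}1.png",c["image"][:,:,::-1]); np.savez(f"{n}1.npz",**c)
    print(n,c["vfov"],c["cx"],c["cy"],np.round(c["extrinsics"],3).tolist(),[k for k in c])
E
```

```text
pics
{'time': np.float64(0.0), 'qpos': array([-1.462,  0.343,  1.525,  0.   ,  1.275, -0.146]), 'qvel': array([-0.001, -0.001, -0.001, -0.   ,  0.001,  0.002]), 'joint_efforts': array([ 2.0000e-03, -4.3124e+01, -2.4422e+01,  7.2000e-02,  5.6000e-02,
       -0.0000e+00]), 'tool_pos': array([ 0.132, -0.508,  0.226]), 'tool_rot': array([-3.14 , -0.   ,  0.255]), 'contact_force': array([ 0.094, -0.143, -0.815]), 'torque': array([ 0.011, -0.004,  0.056]), 'grip_force': np.float64(0.0), 'opening': np.float64(0.092)} 0.0188
top 54.2217124615547 280.2697695587731 213.71135664627627 [[-0.001, 0.999, -0.054, 0.528], [-1.0, -0.002, -0.017, 0.044], [-0.017, 0.054, 0.998, 0.888], [0.0, 0.0, 0.0, 1.0]] ['image', 'range_z', 'vfov', 'cx', 'cy', 'extrinsics']
side 48.53166318354252 276.7732026553451 216.67958298949551 [[-0.708, 0.512, -0.487, 0.024], [-0.707, -0.517, 0.483, 0.564], [-0.004, 0.686, 0.728, 0.894], [0.0, 0.0, 0.0, 1.0]] ['image', 'range_z', 'vfov', 'cx', 'cy', 'extrinsics']
```

View pics/top1.png

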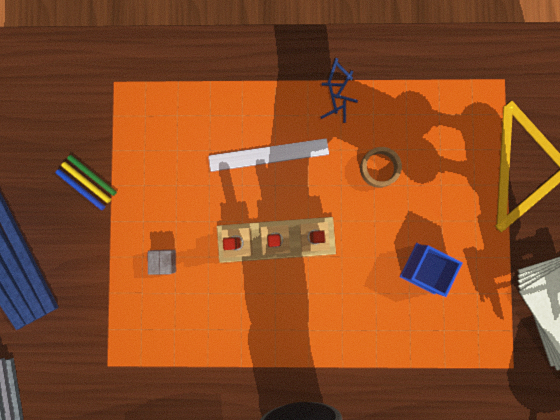

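View pics/side1.png

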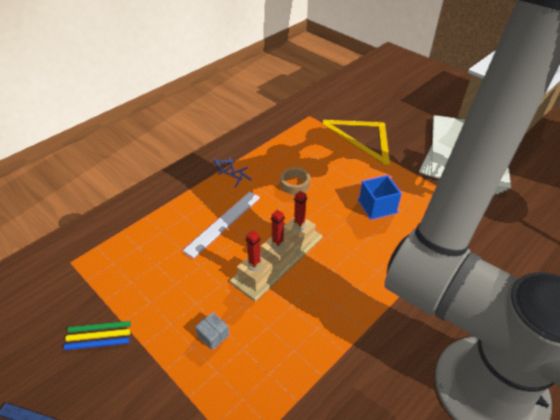

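The top view shows the handles at about (231,243), (274,240) and (317,237), the cup at (431,270), and the rack tilted slightly. Next I'll measure these from the depth data.

```bash
cat > h.py <<'E'
import numpy as np,cv2
def cloud(c):
    h,w=c["range_z"].shape; f=h/2/np.tan(np.radians(float(c["vfov"]))/2)
    v,u=np.mgrid[:h,:w]; d=c["range_z"].astype(float)
    P=np.stack([(u-c["cx"])/f*d,-(v-c["cy"])/f*d,-d],-1)
    E=c["extrinsics"]; return P@E[:3,:3].T+E[:3,3]
E
python3 - <<'E'
import numpy as np,cv2
from h import cloud
for n in ("top","side"):
    c=dict(np.load(n+"1.npz")); W=cloud(c); im=c["image"].astype(int); ok=c["range_z"]>0
    print(n,"mat z",np.median(W[200:210,400:420,2]) if n=="top" else np.median(W[300:310,400:410,2]))
    R,G,B=im[...,0],im[...,1],im[...,2]
    red=ok&(R>60)&(G<R*.3)&(B<R*.35)&(W[...,2]>.06)
    k,l,st,ce=cv2.connectedComponentsWithStats(red.astype(np.uint8))
    for i in range(1,k):
        if st[i,4]<20: continue
        p=W[l==i]; zt=np.percentile(p[:,2],95); t=p[(p[:,2]>zt-.012)]
        print("red",np.round(ce[i]),st[i,4],"ztop",zt.round(4),"mid top",((t.max(0)+t.min(0))/2).round(4),t.mean(0).round(4))
    blue=ok&(B>60)&(R<B*.5)&(G<B*.75)&(W[...,2]>.06)&(W[...,2]<.08)
    p=W[blue]; p=p[(p[:,0]>.3)&(p[:,0]<.65)&(p[:,1]<-.1)]
    r=cv2.minAreaRect((p[:,:2]*1000).astype(np.float32)); print("cup",len(p),r,np.median(p[:,2]))
    m=ok&(W[...,2]>.006)&(W[...,2]<.02)&(abs(W[...,0]-.49)<.06)&(abs(W[...,1]-.05)<.15)
    p=W[m]; print("rack",cv2.minAreaRect((p[:,:2]*1000).astype(np.float32)),len(p))
    m=ok&(W[...,2]>.05)&(W[...,2]<.062)&(abs(W[...,0]-.49)<.06)&(abs(W[...,1]-.05)<.15)&~red
    p=W[m]; print("blocks",cv2.minAreaRect((p[:,:2]*1000).astype(np.float32)),len(p))
E
```

```text
top mat z 0.0007837035259737335
red [319. 236.] 66 ztop 0.1647 mid top [ 0.5267 -0.0103  0.1626] [ 0.527  -0.0112  0.1627]
red [273. 240.] 127 ztop 0.1646 mid top [0.5197 0.0684 0.1628] [0.5203 0.0684 0.1625]
red [229. 243.] 117 ztop 0.1647 mid top [0.5145 0.1479 0.1623] [0.5147 0.1473 0.1626]
cup 442 ((459.4693298339844, -249.2913818359375), (76.52816009521484, 74.49527740478516), 63.24706268310547) 0.0692839518402481
rack ((519.6578979492188, 68.33753967285156), (77.49500274658203, 249.90354919433594), 4.235617160797119) 1514
blocks ((520.8877563476562, 68.5093765258789), (55.991336822509766, 215.9404754638672), 4.133071422576904) 1617
side mat z 0.00024369605803942207
red [300. 197.] 67 ztop 0.1643 mid top [ 0.5222 -0.0062  0.1586] [ 0.5212 -0.0049  0.1601]
red [300. 212.] 166 ztop 0.1409 mid top [ 0.5211 -0.0045  0.1371] [ 0.5192 -0.0023  0.1367]
red [278. 227.] 274 ztop 0.1635 mid top [0.5165 0.0732 0.1598] [0.5156 0.0735 0.1604]
red [253. 247.] 304 ztop 0.164 mid top [0.5123 0.1515 0.1587] [0.5104 0.1527 0.1605]
cup 322 ((457.3396301269531, -247.07870483398438), (77.94108581542969, 77.67579650878906), 62.80369186401367) 0.0672664344319851
rack ((487.8766784667969, 51.99259948730469), (297.51739501953125, 110.25878143310547), 86.99413299560547) 994
blocks ((520.1077880859375, 70.6962661743164), (58.62430953979492, 218.57168579101562), 4.2796220779418945) 1025
```

Call:
move_arm:
  motion:
    - [0.4, -0.25, 0, 0, 0, 0]
    - [0.8, -0.5, 0, 0, 0, 0]
    - [1, -0.6, 0, 0, 0, 0]
  fingers: -0.15
  newtons: 10

```text
time: 0.48
tool_pos: [0.2151, -0.4228, 0.2265]
tool_rot: [-3.14, -0.0, 0.256]
contact_force: [0.3, -0.6, 0.4]
opening: 0.0659
grip_force: 0.0
```

Call:
move_arm:
  motion:
    - [0.4, -0.35, 0, 0, 0, 0]
    - [0.8, -0.7, 0, 0, 0, 0]
    - [1, -0.9, 0, 0, 0, 0]

```text
time: 0.85
tool_pos: [0.2889, -0.3103, 0.2265]
tool_rot: [-3.141, -0.0, 0.256]
contact_force: [-0.6, -0.4, 0.3]
opening: 0.04
grip_force: 0.0
```

Call:
move_arm:
  motion:
    - [0.4, -0.4, 0, 0, 0, 0]
    - [0.8, -0.8, 0, 0, 0, 0]
    - [1, -1, 0, 0, 0, 0]

```text
time: 1.23
tool_pos: [0.3602, -0.1882, 0.2266]
tool_rot: [-3.141, 0.0, 0.257]
contact_force: [0.5, 0.1, -0.2]
opening: 0.0389
grip_force: 0.0
```

Call:
move_arm:
  motion:
    - [0.35, -0.4, 0, 0, 0, 0]
    - [0.7, -0.8, 0, 0, 0, 0]
    - [0.9, -1, 0, 0, 0, 0]

```text
time: 1.6
tool_pos: [0.4219, -0.0688, 0.2265]
tool_rot: [-3.141, 0.0, 0.257]
contact_force: [-0.1, -0.2, 0.7]
opening: 0.0393
grip_force: 0.0
```

Call:
move_arm:
  motion:
    - [0.3, -0.4, 0, 0, 0, 0]
    - [0.6, -0.8, 0, 0, 0, 0]
    - [0.8, -1, 0, 0, 0, 0]

```text
time: 1.98
tool_pos: [0.4739, 0.0481, 0.2264]
tool_rot: [-3.141, 0.001, 0.257]
contact_force: [-0.0, -0.1, 0.5]
opening: 0.0387
grip_force: 0.0
```

Call:
move_arm:
  motion:
    - [0.3, -0.4, 0, 0, 0, 0.03]
    - [0.6, -0.8, 0, 0, 0, 0.058]
    - [0.66, -0.89, 0, 0, 0, 0.058]
    - [0.66, -0.89, 0, 0, 0, 0.058]
    - [0.66, -0.89, 0, 0, 0, 0.058]

```text
time: 2.6
tool_pos: [0.5148, 0.1475, 0.2266]
tool_rot: [3.141, 0.001, 0.072]
contact_force: [-0.4, -0.5, 0.2]
opening: 0.0392
grip_force: 0.0
```

Call:
move_arm:
  motion:
    - [0, 0, 0.3, 0, 0, 0]
    - [0, 0, 0.6, 0, 0, 0]
    - [0, 0, 0.85, 0, 0, 0]
    - [0, 0, 1, 0, 0, 0]

```text
time: 3.1
tool_pos: [0.5146, 0.1473, 0.1258]
tool_rot: [3.141, 0.001, 0.071]
contact_force: [0.2, -0.4, 0.5]
opening: 0.0388
grip_force: 0.0
```

Call:
move_arm:
  motion:
    - [0, 0, 0.12, 0, 0, 0]
    - [0, 0, 0.21, 0, 0, 0]
    - [0, 0, 0.21, 0, 0, 0]
    - [0, 0, 0.21, 0, 0, 0]

```text
time: 3.6
tool_pos: [0.5156, 0.1487, 0.1062]
tool_rot: [3.142, -0.001, 0.073]
contact_force: [0.6, 0.9, 0.5]
opening: 0.0389
grip_force: 0.0
```

```bash
python3 - <<'E'
from cell import robot
import cv2,numpy as np
print(robot.observe()["tool_pos"],robot.observe()["contact_force"])
a=robot.read_camera("side")["image"][180:280,210:350,::-1]
b=robot.read_camera("wrist")["image"][:,:,::-1]
a=cv2.resize(a,None,fx=4,fy=4); b=cv2.resize(b,(240,180))
o=np.zeros((590,560,3),np.uint8); o[:400]=a; o[405:585,:240]=b
cv2.imwrite("pics/s2.png",o)
E
```

```text
[0.51557637 0.14870578 0.10621554] [0.61768214 0.8534527  0.49285108]
```

View pics/s2.png

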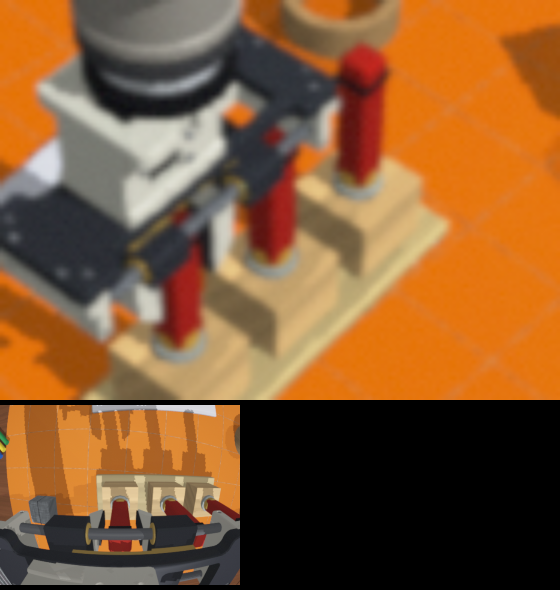

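The straddle looks right: the fingers are either side of the left handle at (180,290) in the enlarged crop, and the neighbouring handles are clear. Next I rock it left (−tool y).

Call:
move_arm:
  motion:
    - [0, -0.03, 0, 0, 0, 0]
    - [0, -0.06, 0, 0, 0, 0]
    - [0, -0.07, 0, 0, 0, 0]
    - [0, -0.07, 0, 0, 0, 0]

```text
time: 4.2
tool_pos: [0.5147, 0.1557, 0.1057]
tool_rot: [3.141, 0.0, 0.073]
contact_force: [0.7, -0.5, -0.5]
opening: 0.0385
grip_force: 0.0
```

Call:
move_arm:
  motion:
    - [0, -0.01, 0, 0, 0, 0]
    - [0, -0.01, 0, 0, 0, 0]

```text
time: 4.45
tool_pos: [0.5146, 0.1566, 0.1057]
tool_rot: [3.141, -0.0, 0.073]
contact_force: [-0.5, 0.7, -0.4]
opening: 0.0392
grip_force: 0.0
```

Call:
move_arm:
  motion:
    - [0, -0.01, 0, 0, 0, 0]
    - [0, -0.01, 0, 0, 0, 0]

```text
time: 4.7
tool_pos: [0.5146, 0.1576, 0.1057]
tool_rot: [3.141, -0.0, 0.073]
contact_force: [0.5, 0.4, -0.4]
opening: 0.0387
grip_force: 0.0
```

Call:
move_arm:
  motion:
    - [0, -0.01, 0, 0, 0, 0]
    - [0, -0.01, 0, 0, 0, 0]

```text
time: 4.95
tool_pos: [0.5145, 0.1586, 0.1057]
tool_rot: [3.141, -0.0, 0.073]
contact_force: [-0.1, 0.3, -0.2]
opening: 0.0387
grip_force: 0.2
```

Call:
move_arm:
  motion:
    - [0, -0.005, 0, 0, 0, 0]
    - [0, -0.005, 0, 0, 0, 0]

```text
time: 5.2
tool_pos: [0.5144, 0.1591, 0.1057]
tool_rot: [3.141, -0.0, 0.073]
contact_force: [0.5, 0.4, -0.3]
opening: 0.0388
grip_force: 0.3
```

Call:
move_arm:
  motion:
    - [0, -0.005, 0, 0, 0, 0]
    - [0, -0.005, 0, 0, 0, 0]

```text
time: 5.45
tool_pos: [0.5144, 0.1596, 0.1057]
tool_rot: [3.142, 0.0, 0.073]
contact_force: [0.5, -0.0, -0.1]
opening: 0.0393
grip_force: 0.3
```

Call:
move_arm:
  motion:
    - [0, -0.005, 0, 0, 0, 0]
    - [0, -0.005, 0, 0, 0, 0]

```text
time: 5.7
tool_pos: [0.5144, 0.1601, 0.1057]
tool_rot: [3.142, 0.0, 0.073]
contact_force: [0.4, -1.0, 0.5]
opening: 0.039
grip_force: 0.3
```

Call:
move_arm:
  motion:
    - [0, -0.005, 0, 0, 0, 0]
    - [0, -0.005, 0, 0, 0, 0]

```text
time: 5.95
tool_pos: [0.5143, 0.1606, 0.1057]
tool_rot: [3.142, -0.0, 0.073]
contact_force: [-0.2, -0.1, -0.8]
opening: 0.0391
grip_force: 0.2
```

Call:
move_arm:
  motion:
    - [0, -0.005, 0, 0, 0, 0]
    - [0, -0.005, 0, 0, 0, 0]

```text
time: 6.2
tool_pos: [0.5143, 0.1611, 0.1057]
tool_rot: [3.142, -0.0, 0.073]
contact_force: [0.1, 0.5, -0.4]
opening: 0.0388
grip_force: 0.2
```

Call:
move_arm:
  motion:
    - [0, -0.005, 0, 0, 0, 0]
    - [0, -0.005, 0, 0, 0, 0]

```text
time: 6.45
tool_pos: [0.5143, 0.1616, 0.1057]
tool_rot: [3.142, -0.0, 0.073]
contact_force: [0.4, 0.5, -0.1]
opening: 0.0391
grip_force: 0.2
```

Call:
move_arm:
  motion:
    - [0, -0.005, 0, 0, 0, 0]
    - [0, -0.005, 0, 0, 0, 0]

```text
time: 6.7
tool_pos: [0.5142, 0.1621, 0.1057]
tool_rot: [3.142, -0.0, 0.073]
contact_force: [-0.2, -0.8, -0.0]
opening: 0.039
grip_force: 0.2
```

Call:
move_arm:
  motion:
    - [0, -0.005, 0, 0, 0, 0]
    - [0, -0.005, 0, 0, 0, 0]

```text
time: 6.95
tool_pos: [0.5142, 0.1626, 0.1057]
tool_rot: [3.142, -0.0, 0.073]
contact_force: [-0.2, 0.0, 0.0]
opening: 0.0387
grip_force: 0.2
```

Call:
move_arm:
  motion:
    - [0, -0.003, 0, 0, 0, 0]
    - [0, -0.003, 0, 0, 0, 0]

```text
time: 7.2
tool_pos: [0.5141, 0.1629, 0.1057]
tool_rot: [3.142, -0.0, 0.073]
contact_force: [-0.4, -0.5, 0.6]
opening: 0.0393
grip_force: 0.3
```

Call:
move_arm:
  motion:
    - [0, -0.003, 0, 0, 0, 0]
    - [0, -0.003, 0, 0, 0, 0]

```text
time: 7.45
tool_pos: [0.5141, 0.1632, 0.1057]
tool_rot: [3.141, -0.0, 0.073]
contact_force: [0.5, -0.6, 0.6]
opening: 0.0391
grip_force: 0.4
```

Call:
move_arm:
  motion:
    - [0, -0.003, 0, 0, 0, 0]
    - [0, -0.003, 0, 0, 0, 0]

```text
time: 7.7
tool_pos: [0.5142, 0.1635, 0.1057]
tool_rot: [3.141, -0.0, 0.073]
contact_force: [-0.5, -1.3, 1.1]
opening: 0.0392
grip_force: 0.5
```

Call:
move_arm:
  motion:
    - [0, -0.003, 0, 0, 0, 0]
    - [0, -0.003, 0, 0, 0, 0]

```text
time: 7.95
tool_pos: [0.5141, 0.1638, 0.1057]
tool_rot: [3.141, -0.0, 0.073]
contact_force: [0.6, -1.3, 0.2]
opening: 0.0391
grip_force: 0.5
```

Call:
move_arm:
  motion:
    - [0, -0.003, 0, 0, 0, 0]
    - [0, -0.003, 0, 0, 0, 0]

```text
time: 8.2
tool_pos: [0.5141, 0.1641, 0.1057]
tool_rot: [3.141, -0.0, 0.073]
contact_force: [-0.1, -0.9, 1.1]
opening: 0.0391
grip_force: 0.6
```

Call:
move_arm:
  motion:
    - [0, -0.004, 0, 0, 0, 0]
    - [0, -0.004, 0, 0, 0, 0]

```text
time: 8.45
tool_pos: [0.5141, 0.1643, 0.1057]
tool_rot: [3.141, -0.0, 0.073]
contact_force: [-0.0, -1.6, 1.8]
opening: 0.0391
grip_force: 1.1
```

Call:
move_arm:
  motion:
    - [0, -0.004, 0, 0, 0, 0]
    - [0, -0.004, 0, 0, 0, 0]

```text
time: 8.7
tool_pos: [0.5141, 0.1646, 0.1057]
tool_rot: [3.141, -0.0, 0.073]
contact_force: [0.3, -3.9, 2.0]
opening: 0.039
grip_force: 2.0
```

Call:
move_arm:
  motion:
    - [0, -0.003, 0, 0, 0, 0]
    - [0, -0.003, 0, 0, 0, 0]

```text
time: 8.95
tool_pos: [0.5141, 0.1648, 0.1057]
tool_rot: [3.141, -0.0, 0.073]
contact_force: [0.7, -5.2, 2.1]
opening: 0.0391
grip_force: 2.7
```

Call:
move_arm:
  motion:
    - [0, 0, 0, 0, 0, 0]

```text
time: 9.07
tool_pos: [0.5141, 0.1648, 0.1057]
tool_rot: [3.141, -0.0, 0.073]
contact_force: [-0.8, -4.8, 2.4]
opening: 0.039
grip_force: 2.7
```

Call:
move_arm:
  motion:
    - [0, -0.002, 0, 0, 0, 0]
    - [0, -0.002, 0, 0, 0, 0]

```text
time: 9.32
tool_pos: [0.5141, 0.1649, 0.1057]
tool_rot: [3.141, -0.0, 0.073]
contact_force: [0.5, -5.6, 2.2]
opening: 0.0394
grip_force: 3.0
```

```bash
python3 - <<'E'
from cell import robot
import cv2,numpy as np
a=robot.read_camera("side")["image"][180:280,210:350,::-1]
b=robot.read_camera("wrist")["image"][200:400,180:420,::-1]
a=cv2.resize(a,None,fx=2.8,fy=2.8); b=cv2.resize(b,(360,300))
o=np.zeros((590,400,3),np.uint8); o[:280,:392]=a; o[285:585,:360]=b
cv2.imwrite("pics/s3.png",o)
E
```

```text
(no output)
```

View pics/s3.png

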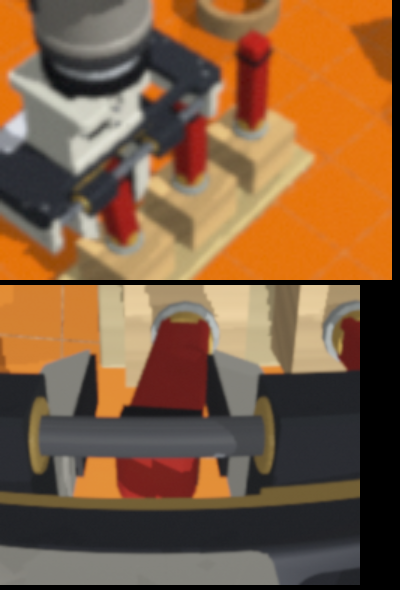

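The wrist view shows the left handle leaning left in contact with the right-hand finger, at a hard stop of about 5.6 N after about 6 mm. Now I push it right.

Call:
move_arm:
  motion:
    - [0, 0.04, 0, 0, 0, 0]
    - [0, 0.08, 0, 0, 0, 0]
    - [0, 0.12, 0, 0, 0, 0]
    - [0, 0.15, 0, 0, 0, 0]
    - [0, 0.17, 0, 0, 0, 0]
    - [0, 0.19, 0, 0, 0, 0]
    - [0, 0.21, 0, 0, 0, 0]
    - [0, 0.23, 0, 0, 0, 0]
    - [0, 0.25, 0, 0, 0, 0]
    - [0, 0.25, 0, 0, 0, 0]

```text
time: 10.68
tool_pos: [0.5158, 0.1403, 0.1057]
tool_rot: [3.141, 0.0, 0.072]
contact_force: [0.2, -0.3, 0.4]
opening: 0.0392
grip_force: 0.0
```

Call:
move_arm:
  motion:
    - [0, 0.01, 0, 0, 0, 0]
    - [0, 0.02, 0, 0, 0, 0]
    - [0, 0.02, 0, 0, 0, 0]

```text
time: 11.05
tool_pos: [0.5159, 0.1384, 0.1057]
tool_rot: [3.141, 0.0, 0.073]
contact_force: [-0.1, 0.7, -0.5]
opening: 0.039
grip_force: 0.2
```

Call:
move_arm:
  motion:
    - [0, 0.01, 0, 0, 0, 0]
    - [0, 0.01, 0, 0, 0, 0]

```text
time: 11.3
tool_pos: [0.516, 0.1374, 0.1057]
tool_rot: [3.141, 0.0, 0.073]
contact_force: [-0.1, 0.5, -0.7]
opening: 0.0391
grip_force: 0.2
```

Call:
move_arm:
  motion:
    - [0, 0.01, 0, 0, 0, 0]
    - [0, 0.01, 0, 0, 0, 0]

```text
time: 11.55
tool_pos: [0.5161, 0.1364, 0.1057]
tool_rot: [3.141, -0.0, 0.073]
contact_force: [0.2, 1.2, 0.3]
opening: 0.0388
grip_force: 0.2
```

Call:
move_arm:
  motion:
    - [0, 0.01, 0, 0, 0, 0]
    - [0, 0.01, 0, 0, 0, 0]

```text
time: 11.8
tool_pos: [0.5162, 0.1354, 0.1057]
tool_rot: [3.142, -0.0, 0.073]
contact_force: [-0.2, 0.8, -0.2]
opening: 0.0388
grip_force: 0.4
```

Call:
move_arm:
  motion:
    - [0, 0.005, 0, 0, 0, 0]
    - [0, 0.005, 0, 0, 0, 0]

```text
time: 12.05
tool_pos: [0.5162, 0.1349, 0.1057]
tool_rot: [3.142, -0.0, 0.073]
contact_force: [0.4, 1.0, 1.1]
opening: 0.039
grip_force: 0.4
```

Call:
move_arm:
  motion:
    - [0, 0.005, 0, 0, 0, 0]
    - [0, 0.005, 0, 0, 0, 0]

```text
time: 12.3
tool_pos: [0.5162, 0.1344, 0.1057]
tool_rot: [3.142, -0.0, 0.073]
contact_force: [0.2, 0.3, 1.2]
opening: 0.0391
grip_force: 0.5
```

Call:
move_arm:
  motion:
    - [0, 0.003, 0, 0, 0, 0]
    - [0, 0.003, 0, 0, 0, 0]

```text
time: 12.55
tool_pos: [0.5163, 0.1342, 0.1057]
tool_rot: [3.142, -0.0, 0.073]
contact_force: [-0.0, 1.7, 1.1]
opening: 0.0391
grip_force: 0.6
```

Call:
move_arm:
  motion:
    - [0, 0.003, 0, 0, 0, 0]
    - [0, 0.003, 0, 0, 0, 0]

```text
time: 12.8
tool_pos: [0.5163, 0.134, 0.1057]
tool_rot: [-3.141, -0.0, 0.073]
contact_force: [-0.1, 1.3, 1.4]
opening: 0.0394
grip_force: 1.0
```

Call:
move_arm:
  motion:
    - [0, 0.003, 0, 0, 0, 0]
    - [0, 0.003, 0, 0, 0, 0]

```text
time: 13.05
tool_pos: [0.5163, 0.1338, 0.1057]
tool_rot: [-3.141, -0.0, 0.073]
contact_force: [0.1, 3.4, 1.1]
opening: 0.0392
grip_force: 1.6
```

Call:
move_arm:
  motion:
    - [0, 0.003, 0, 0, 0, 0]
    - [0, 0.003, 0, 0, 0, 0]

```text
time: 13.3
tool_pos: [0.5163, 0.1336, 0.1057]
tool_rot: [-3.141, -0.0, 0.073]
contact_force: [-0.6, 4.4, 1.7]
opening: 0.0391
grip_force: 2.5
```

Call:
move_arm:
  motion:
    - [0, 0.003, 0, 0, 0, 0]
    - [0, 0.003, 0, 0, 0, 0]

```text
time: 13.55
tool_pos: [0.5163, 0.1334, 0.1058]
tool_rot: [-3.141, -0.0, 0.073]
contact_force: [-1.3, 5.1, 2.3]
opening: 0.0388
grip_force: 3.0
```

Call:
move_arm:
  motion:
    - [0, 0.003, 0, 0, 0, 0]
    - [0, 0.003, 0, 0, 0, 0]

```text
time: 13.8
tool_pos: [0.5163, 0.1333, 0.1058]
tool_rot: [-3.141, -0.0, 0.072]
contact_force: [-0.3, 6.2, 2.4]
opening: 0.0393
grip_force: 3.4
```

```bash
python3 - <<'E'
from cell import robot
import cv2,numpy as np
a=robot.read_camera("side")["image"][180:280,210:350,::-1]
b=robot.read_camera("wrist")["image"][200:400,180:420,::-1]
a=cv2.resize(a,None,fx=2.8,fy=2.8); b=cv2.resize(b,(360,300))
o=np.zeros((590,400,3),np.uint8); o[:280,:392]=a; o[285:585,:360]=b
cv2.imwrite("pics/s4.png",o)
E
```

Call:
move_arm:
  motion:
    - [0, -0.05, 0, 0, 0, 0]
    - [0, -0.1, 0, 0, 0, 0]
    - [0, -0.1, 0, 0, 0, 0]

```text
time: 14.28
tool_pos: [0.5155, 0.1427, 0.1055]
tool_rot: [3.141, 0.0, 0.073]
contact_force: [-0.1, 0.5, -0.2]
opening: 0.0393
grip_force: 0.0
```

Call:
move_arm:
  motion:
    - [0, 0, -0.3, 0, 0, 0]
    - [0, 0, -0.6, 0, 0, 0]
    - [0, 0, -0.85, 0, 0, 0]
    - [0, 0, -0.85, 0, 0, 0]

```text
time: 14.78
tool_pos: [0.5167, 0.1426, 0.1923]
tool_rot: [3.141, -0.004, 0.073]
contact_force: [0.3, 1.1, -0.8]
opening: 0.0392
grip_force: 0.0
```

```bash
python3 - <<'E'
from cell import robot
import cv2,numpy as np
from h import cloud
c=robot.read_camera("side"); W=cloud(c); im=c["image"].astype(int)
R,G,B=im[...,0],im[...,1],im[...,2]
red=(c["range_z"]>0)&(R>60)&(G<R*.3)&(B<R*.35)&(W[...,2]>.06)
a=np.radians(4.2); D=W[...,:2]-[.5203,.0690]; Y=D[...,0]*-np.sin(a)+D[...,1]*np.cos(a)
for y0 in (.08,0,-.08):
    print(y0,[(round(z,2),round(float(np.median(Y[m]))*1000,1),int(m.sum())) for z in np.arange(.08,.165,.02) for m in [red&(abs(W[...,2]-z)<.008)&(abs(Y-y0)<.035)] if m.any()])
s=robot.observe();print(s["tool_pos"])
cv2.imwrite("pics/s5.png",cv2.resize(c["image"][150:300,180:380,::-1],None,fx=3,fy=3))
E
```

```text
0.08 [(np.float64(0.08), 87.6, 25), (np.float64(0.1), 85.5, 54), (np.float64(0.12), 83.5, 60), (np.float64(0.14), 81.6, 46), (np.float64(0.16), 74.7, 85)]
0 [(np.float64(0.08), 9.9, 26), (np.float64(0.1), 10.6, 46), (np.float64(0.12), 10.4, 47), (np.float64(0.14), 10.3, 38), (np.float64(0.16), 4.4, 76)]
-0.08 [(np.float64(0.08), -70.1, 21), (np.float64(0.1), -69.9, 41), (np.float64(0.12), -70.4, 45), (np.float64(0.14), -69.1, 34), (np.float64(0.16), -73.6, 72)]
[0.51581489 0.14246812 0.19082551]
```

View pics/s5.png

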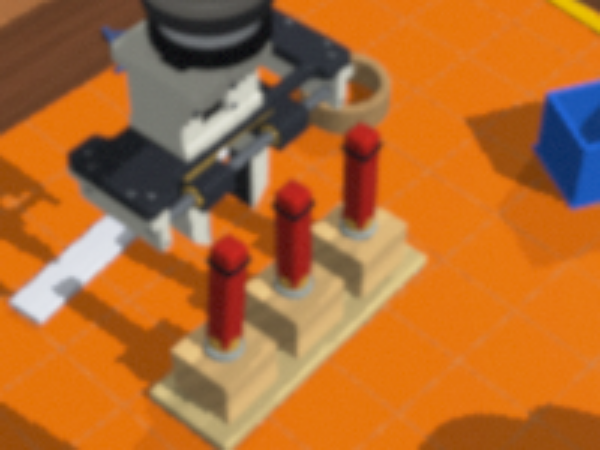

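The side view and depth profile show the left handle (225,300) still leaning right at about 0.1 rad, while the middle (293,240) and right (360,180) stand straight. That makes the left one loose. I'll still rock the middle and right in order.

Call:
move_arm:
  motion:
    - [0, 0.4, 0, 0, 0, 0]
    - [-0.008, 0.73, 0, 0, 0, 0]
    - [-0.008, 0.73, 0, 0, 0, 0]

```text
time: 15.2
tool_pos: [0.5195, 0.068, 0.1891]
tool_rot: [3.141, 0.003, 0.07]
contact_force: [-0.5, 0.4, -0.9]
opening: 0.0388
grip_force: 0.0
```

Call:
move_arm:
  motion:
    - [0, 0, 0.3, 0, 0, 0]
    - [0, 0, 0.6, 0, 0, 0]
    - [0, 0, 0.85, 0, 0, 0]
    - [0, 0, 0.85, 0, 0, 0]

```text
time: 15.7
tool_pos: [0.5181, 0.0705, 0.1032]
tool_rot: [-3.141, 0.006, 0.073]
contact_force: [-0.4, 0.6, 0.2]
opening: 0.0389
grip_force: 0.0
```

Call:
move_arm:
  motion:
    - [0, 0, 0, 0, 0, 0]

```text
time: 15.82
tool_pos: [0.5204, 0.0703, 0.1061]
tool_rot: [3.142, -0.0, 0.073]
contact_force: [-0.4, -0.5, -0.7]
opening: 0.039
grip_force: 0.0
```

Call:
move_arm:
  motion:
    - [0, -0.03, 0, 0, 0, 0]
    - [0, -0.06, 0, 0, 0, 0]
    - [0, -0.08, 0, 0, 0, 0]
    - [0, -0.08, 0, 0, 0, 0]
    - [0, -0.08, 0, 0, 0, 0]

```text
time: 16.45
tool_pos: [0.5196, 0.0777, 0.1058]
tool_rot: [3.142, -0.0, 0.073]
contact_force: [0.9, 0.5, 0.0]
opening: 0.039
grip_force: 0.0
```

Call:
move_arm:
  motion:
    - [0, -0.005, 0, 0, 0, 0]
    - [0, -0.01, 0, 0, 0, 0]
    - [0, -0.01, 0, 0, 0, 0]

```text
time: 16.82
tool_pos: [0.5195, 0.0787, 0.1057]
tool_rot: [3.141, 0.0, 0.073]
contact_force: [0.4, -1.3, 0.0]
opening: 0.0392
grip_force: 0.4
```

Call:
move_arm:
  motion:
    - [0, -0.005, 0, 0, 0, 0]
    - [0, -0.005, 0, 0, 0, 0]

```text
time: 17.08
tool_pos: [0.5195, 0.0792, 0.1057]
tool_rot: [3.141, -0.0, 0.073]
contact_force: [-0.9, -0.4, 0.7]
opening: 0.039
grip_force: 0.4
```

Call:
move_arm:
  motion:
    - [0, -0.005, 0, 0, 0, 0]
    - [0, -0.005, 0, 0, 0, 0]

```text
time: 17.32
tool_pos: [0.5194, 0.0798, 0.1057]
tool_rot: [3.141, -0.0, 0.073]
contact_force: [0.4, -0.4, 0.5]
opening: 0.0389
grip_force: 0.5
```

Call:
move_arm:
  motion:
    - [0, -0.005, 0, 0, 0, 0]
    - [0, -0.005, 0, 0, 0, 0]

```text
time: 17.58
tool_pos: [0.5194, 0.0801, 0.1057]
tool_rot: [3.141, -0.0, 0.073]
contact_force: [-0.2, -2.1, 1.6]
opening: 0.0389
grip_force: 1.1
```

Call:
move_arm:
  motion:
    - [0, -0.003, 0, 0, 0, 0]
    - [0, -0.003, 0, 0, 0, 0]

```text
time: 17.82
tool_pos: [0.5194, 0.0803, 0.1058]
tool_rot: [3.141, -0.0, 0.073]
contact_force: [0.5, -3.9, 1.5]
opening: 0.0389
grip_force: 1.6
```

Call:
move_arm:
  motion:
    - [0, -0.003, 0, 0, 0, 0]
    - [0, -0.003, 0, 0, 0, 0]

```text
time: 18.08
tool_pos: [0.5194, 0.0806, 0.1058]
tool_rot: [3.141, -0.0, 0.073]
contact_force: [0.5, -4.0, 2.7]
opening: 0.0393
grip_force: 2.2
```

Call:
move_arm:
  motion:
    - [0, -0.003, 0, 0, 0, 0]
    - [0, -0.003, 0, 0, 0, 0]

```text
time: 18.32
tool_pos: [0.5194, 0.0809, 0.1058]
tool_rot: [3.141, -0.0, 0.073]
contact_force: [-0.3, -5.2, 2.7]
opening: 0.0389
grip_force: 2.7
```

Call:
move_arm:
  motion:
    - [0, -0.002, 0, 0, 0, 0]
    - [0, -0.002, 0, 0, 0, 0]

```text
time: 18.58
tool_pos: [0.5194, 0.081, 0.1059]
tool_rot: [3.141, -0.0, 0.073]
contact_force: [0.7, -6.0, 4.0]
opening: 0.0392
grip_force: 2.9
```

Call:
move_arm:
  motion:
    - [0, 0.04, 0, 0, 0, 0]
    - [0, 0.08, 0, 0, 0, 0]
    - [0, 0.12, 0, 0, 0, 0]
    - [0, 0.15, 0, 0, 0, 0]
    - [0, 0.18, 0, 0, 0, 0]
    - [0, 0.195, 0, 0, 0, 0]
    - [0, 0.2, 0, 0, 0, 0]
    - [0, 0.2, 0, 0, 0, 0]

```text
time: 19.58
tool_pos: [0.5207, 0.0614, 0.1057]
tool_rot: [3.142, -0.0, 0.073]
contact_force: [1.1, -0.6, -0.1]
opening: 0.0389
grip_force: 0.0
```

Call:
move_arm:
  motion:
    - [0, 0.005, 0, 0, 0, 0]
    - [0, 0.005, 0, 0, 0, 0]

```text
time: 19.82
tool_pos: [0.5207, 0.061, 0.1057]
tool_rot: [-3.142, -0.0, 0.073]
contact_force: [-0.2, 0.1, -0.3]
opening: 0.0392
grip_force: 0.3
```

Call:
move_arm:
  motion:
    - [0, 0.005, 0, 0, 0, 0]
    - [0, 0.005, 0, 0, 0, 0]

```text
time: 20.08
tool_pos: [0.5208, 0.0605, 0.1057]
tool_rot: [3.142, -0.0, 0.073]
contact_force: [0.3, 0.2, 0.6]
opening: 0.0387
grip_force: 0.4
```

Call:
move_arm:
  motion:
    - [0, 0.005, 0, 0, 0, 0]
    - [0, 0.01, 0, 0, 0, 0]
    - [0, 0.01, 0, 0, 0, 0]

```text
time: 20.45
tool_pos: [0.5209, 0.0594, 0.1057]
tool_rot: [3.142, -0.0, 0.072]
contact_force: [-1.0, 0.9, 1.2]
opening: 0.0391
grip_force: 0.4
```

Call:
move_arm:
  motion:
    - [0, 0.005, 0, 0, 0, 0]
    - [0, 0.005, 0, 0, 0, 0]

```text
time: 20.7
tool_pos: [0.5209, 0.0589, 0.1057]
tool_rot: [3.141, -0.0, 0.073]
contact_force: [0.1, 0.8, 0.3]
opening: 0.039
grip_force: 0.4
```

Call:
move_arm:
  motion:
    - [0, 0.004, 0, 0, 0, 0]
    - [0, 0.004, 0, 0, 0, 0]

```text
time: 20.95
tool_pos: [0.521, 0.0586, 0.1057]
tool_rot: [-3.141, -0.0, 0.072]
contact_force: [-0.1, 2.7, 1.7]
opening: 0.0391
grip_force: 0.9
```

Call:
move_arm:
  motion:
    - [0, 0.004, 0, 0, 0, 0]
    - [0, 0.004, 0, 0, 0, 0]

```text
time: 21.2
tool_pos: [0.521, 0.0583, 0.1058]
tool_rot: [-3.141, -0.0, 0.073]
contact_force: [-0.5, 3.0, 1.6]
opening: 0.0392
grip_force: 1.4
```

Call:
move_arm:
  motion:
    - [0, 0.004, 0, 0, 0, 0]
    - [0, 0.004, 0, 0, 0, 0]

```text
time: 21.45
tool_pos: [0.521, 0.0579, 0.1058]
tool_rot: [-3.141, -0.0, 0.073]
contact_force: [-0.1, 5.0, 2.2]
opening: 0.0387
grip_force: 2.2
```

Call:
move_arm:
  motion:
    - [0, 0.004, 0, 0, 0, 0]
    - [0, 0.004, 0, 0, 0, 0]

```text
time: 21.7
tool_pos: [0.5211, 0.0577, 0.1058]
tool_rot: [-3.141, -0.0, 0.072]
contact_force: [-1.2, 5.6, 3.0]
opening: 0.0389
grip_force: 2.8
```

Call:
move_arm:
  motion:
    - [0, 0.002, 0, 0, 0, 0]
    - [0, 0.002, 0, 0, 0, 0]

```text
time: 21.95
tool_pos: [0.5211, 0.0575, 0.1058]
tool_rot: [-3.141, -0.0, 0.073]
contact_force: [-1.3, 6.0, 3.7]
opening: 0.0395
grip_force: 3.0
```

The middle handle springs up to about 6 N within about 3 mm each way, so it is sound. Now the right socket.

Call:
move_arm:
  motion:
    - [0, -0.06, 0, 0, 0, 0]
    - [0, -0.12, 0, 0, 0, 0]
    - [0, -0.12, -0.2, 0, 0, 0]
    - [0, -0.12, -0.5, 0, 0, 0]
    - [0, -0.12, -0.85, 0, 0, 0]
    - [0, -0.12, -0.85, 0, 0, 0]
    - [0, 0.3, -0.85, 0, 0, 0]
    - [0, 0.68, -0.85, 0, 0, 0]
    - [0, 0.68, -0.85, 0, 0, 0]
    - [0, 0.68, -0.85, 0, 0, 0]

```text
time: 23.2
tool_pos: [0.5255, -0.0103, 0.1899]
tool_rot: [-3.141, 0.002, 0.072]
contact_force: [0.9, 0.2, 0.6]
opening: 0.0389
grip_force: 0.0
```

Call:
move_arm:
  motion:
    - [0, 0, 0.3, 0, 0, 0]
    - [0, 0, 0.6, 0, 0, 0]
    - [0, 0, 0.85, 0, 0, 0]
    - [0, 0, 0.85, 0, 0, 0]
    - [0, 0, 0.85, 0, 0, 0]

```text
time: 23.82
tool_pos: [0.5265, -0.0101, 0.1065]
tool_rot: [3.141, -0.001, 0.073]
contact_force: [-0.5, 0.4, 0.9]
opening: 0.039
grip_force: 0.0
```

Call:
move_arm:
  motion:
    - [0, -0.03, 0, 0, 0, 0]
    - [0, -0.06, 0, 0, 0, 0]
    - [0, -0.08, 0, 0, 0, 0]
    - [0, -0.08, 0, 0, 0, 0]
    - [0, -0.08, 0, 0, 0, 0]

```text
time: 24.45
tool_pos: [0.5254, -0.0028, 0.1058]
tool_rot: [3.141, -0.0, 0.073]
contact_force: [0.1, -0.7, -0.1]
opening: 0.0389
grip_force: 0.0
```

Call:
move_arm:
  motion:
    - [0, -0.005, 0, 0, 0, 0]
    - [0, -0.01, 0, 0, 0, 0]
    - [0, -0.015, 0, 0, 0, 0]
    - [0, -0.015, 0, 0, 0, 0]

```text
time: 24.95
tool_pos: [0.5253, -0.0013, 0.1057]
tool_rot: [3.141, -0.0, 0.073]
contact_force: [-0.2, 0.1, -0.1]
opening: 0.039
grip_force: 0.3
```

Call:
move_arm:
  motion:
    - [0, -0.005, 0, 0, 0, 0]
    - [0, -0.005, 0, 0, 0, 0]

```text
time: 25.2
tool_pos: [0.5253, -0.0008, 0.1058]
tool_rot: [3.141, -0.0, 0.073]
contact_force: [0.3, -1.2, 1.6]
opening: 0.0389
grip_force: 0.5
```

Call:
move_arm:
  motion:
    - [0, -0.005, 0, 0, 0, 0]
    - [0, -0.005, 0, 0, 0, 0]

```text
time: 25.45
tool_pos: [0.5252, -0.0002, 0.1057]
tool_rot: [3.141, -0.0, 0.073]
contact_force: [-0.2, -1.5, 0.6]
opening: 0.039
grip_force: 0.5
```

Call:
move_arm:
  motion:
    - [0, -0.004, 0, 0, 0, 0]
    - [0, -0.004, 0, 0, 0, 0]

```text
time: 25.7
tool_pos: [0.5253, 0.0001, 0.1058]
tool_rot: [3.141, -0.0, 0.073]
contact_force: [-0.3, -2.0, 0.2]
opening: 0.0388
grip_force: 0.7
```

Call:
move_arm:
  motion:
    - [0, -0.004, 0, 0, 0, 0]
    - [0, -0.004, 0, 0, 0, 0]

```text
time: 25.95
tool_pos: [0.5252, 0.0004, 0.1058]
tool_rot: [3.141, -0.0, 0.073]
contact_force: [0.0, -1.9, 1.3]
opening: 0.0393
grip_force: 1.2
```

Call:
move_arm:
  motion:
    - [0, -0.004, 0, 0, 0, 0]
    - [0, -0.004, 0, 0, 0, 0]

```text
time: 26.2
tool_pos: [0.5253, 0.0007, 0.1058]
tool_rot: [3.141, -0.0, 0.073]
contact_force: [-0.1, -4.3, 3.1]
opening: 0.0387
grip_force: 1.8
```

Call:
move_arm:
  motion:
    - [0, -0.004, 0, 0, 0, 0]
    - [0, -0.004, 0, 0, 0, 0]

```text
time: 26.45
tool_pos: [0.5253, 0.0011, 0.1059]
tool_rot: [3.141, -0.0, 0.073]
contact_force: [-0.2, -4.3, 2.6]
opening: 0.0389
grip_force: 2.6
```

Call:
move_arm:
  motion:
    - [0, -0.004, 0, 0, 0, 0]
    - [0, -0.004, 0, 0, 0, 0]

```text
time: 26.7
tool_pos: [0.5253, 0.0013, 0.1059]
tool_rot: [3.141, -0.0, 0.073]
contact_force: [0.1, -5.7, 4.1]
opening: 0.0391
grip_force: 3.0
```

Call:
move_arm:
  motion:
    - [0, 0.04, 0, 0, 0, 0]
    - [0, 0.08, 0, 0, 0, 0]
    - [0, 0.12, 0, 0, 0, 0]
    - [0, 0.16, 0, 0, 0, 0]
    - [0, 0.19, 0, 0, 0, 0]
    - [0, 0.205, 0, 0, 0, 0]
    - [0, 0.21, 0, 0, 0, 0]
    - [0, 0.21, 0, 0, 0, 0]

```text
time: 27.7
tool_pos: [0.5266, -0.0191, 0.1057]
tool_rot: [-3.142, 0.0, 0.073]
contact_force: [0.1, 0.1, 0.5]
opening: 0.0392
grip_force: 0.3
```

Call:
move_arm:
  motion:
    - [0, 0.005, 0, 0, 0, 0]
    - [0, 0.01, 0, 0, 0, 0]
    - [0, 0.01, 0, 0, 0, 0]

```text
time: 28.08
tool_pos: [0.5267, -0.0202, 0.1057]
tool_rot: [3.142, -0.0, 0.073]
contact_force: [0.8, 0.8, 1.0]
opening: 0.0389
grip_force: 0.5
```

Call:
move_arm:
  motion:
    - [0, 0.005, 0, 0, 0, 0]
    - [0, 0.005, 0, 0, 0, 0]

```text
time: 28.32
tool_pos: [0.5267, -0.0207, 0.1057]
tool_rot: [3.142, -0.0, 0.073]
contact_force: [0.5, 0.3, 1.0]
opening: 0.0392
grip_force: 0.5
```

Call:
move_arm:
  motion:
    - [0, 0.005, 0, 0, 0, 0]
    - [0, 0.005, 0, 0, 0, 0]

```text
time: 28.58
tool_pos: [0.5267, -0.0211, 0.1057]
tool_rot: [-3.142, 0.0, 0.073]
contact_force: [0.3, 1.5, 1.5]
opening: 0.0392
grip_force: 0.8
```

Call:
move_arm:
  motion:
    - [0, 0.004, 0, 0, 0, 0]
    - [0, 0.004, 0, 0, 0, 0]

```text
time: 28.82
tool_pos: [0.5268, -0.0214, 0.1058]
tool_rot: [-3.141, -0.0, 0.073]
contact_force: [-0.1, 1.9, 2.0]
opening: 0.0393
grip_force: 1.3
```

Call:
move_arm:
  motion:
    - [0, 0.004, 0, 0, 0, 0]
    - [0, 0.004, 0, 0, 0, 0]

```text
time: 29.08
tool_pos: [0.5268, -0.0217, 0.1058]
tool_rot: [-3.141, -0.0, 0.073]
contact_force: [0.3, 3.9, 2.9]
opening: 0.0392
grip_force: 2.0
```

Call:
move_arm:
  motion:
    - [0, 0.004, 0, 0, 0, 0]
    - [0, 0.004, 0, 0, 0, 0]

```text
time: 29.32
tool_pos: [0.5268, -0.0221, 0.1058]
tool_rot: [-3.141, -0.0, 0.073]
contact_force: [-0.0, 4.7, 3.2]
opening: 0.0392
grip_force: 2.7
```

Call:
move_arm:
  motion:
    - [0, 0.004, 0, 0, 0, 0]
    - [0, 0.004, 0, 0, 0, 0]

```text
time: 29.58
tool_pos: [0.5268, -0.0223, 0.1058]
tool_rot: [-3.141, -0.0, 0.072]
contact_force: [-0.8, 6.3, 4.1]
opening: 0.0393
grip_force: 3.1
```

The right handle is sound too. Now back to the left chisel, which is the loose one.

Call:
move_arm:
  motion:
    - [0, -0.06, 0, 0, 0, 0]
    - [0, -0.12, 0, 0, 0, 0]
    - [0, -0.12, -0.2, 0, 0, 0]
    - [0, -0.12, -0.5, 0, 0, 0]
    - [0, -0.12, -0.85, 0, 0, 0]
    - [0, -0.12, -0.85, 0, 0, 0]
    - [0, -0.5, -0.85, 0, 0, 0]
    - [0, -0.9, -0.85, 0, 0, 0]

```text
time: 30.58
tool_pos: [0.5198, 0.0674, 0.1896]
tool_rot: [3.141, 0.002, 0.071]
contact_force: [-0.6, 0.8, 0.2]
opening: 0.039
grip_force: 0.0
```

Call:
move_arm:
  motion:
    - [0, -0.4, 0, 0, 0, 0]
    - [0, -0.76, 0, 0, 0, 0]
    - [0, -0.76, 0, 0, 0, 0]
    - [0, -0.76, 0, 0, 0, 0]
  fingers: 0.04

```text
time: 31.08
tool_pos: [0.5145, 0.1423, 0.1899]
tool_rot: [3.141, 0.001, 0.073]
contact_force: [-0.2, -0.9, 0.4]
opening: 0.0477
grip_force: 0.0
```

Call:
move_arm:
  motion:
    - [0, 0, 0.3, 0, 0, 0]
    - [0, 0, 0.6, 0, 0, 0]
    - [0, 0, 0.84, 0, 0, 0]
    - [0, 0, 0.84, 0, 0, 0]
    - [0, 0, 0.84, 0, 0, 0]

```text
time: 31.7
tool_pos: [0.5155, 0.1421, 0.1075]
tool_rot: [3.141, -0.001, 0.072]
contact_force: [-0.0, -0.6, -0.7]
opening: 0.0476
grip_force: 0.0
```

Call:
move_arm:
  motion:
    - [0, -0.03, 0, 0, 0, 0]
    - [0, -0.05, 0, 0, 0, 0]
    - [0, -0.07, 0, 0, 0, 0]
    - [0, -0.07, 0, 0, 0, 0]
    - [0, -0.07, 0, 0, 0, 0]

```text
time: 32.33
tool_pos: [0.5143, 0.1498, 0.1067]
tool_rot: [3.141, 0.0, 0.073]
contact_force: [0.2, -0.6, -0.3]
opening: 0.0481
grip_force: 0.0
```

Call:
move_arm:
  motion:
    - [0, 0, 0, 0, 0, 0]
    - [0, 0, 0, 0, 0, 0]
    - [0, 0, 0, 0, 0, 0]
    - [0, 0, 0, 0, 0, 0]
    - [0, 0, 0, 0, 0, 0]
    - [0, 0, 0, 0, 0, 0]
  fingers: -1
  newtons: 5

```text
time: 33.08
tool_pos: [0.5143, 0.1497, 0.1067]
tool_rot: [3.141, 0.0, 0.073]
contact_force: [-0.1, -1.1, -1.1]
opening: 0.0219
grip_force: 5.0
```

Call:
move_arm:
  motion:
    - [0, 0, 0, 0, 0, 0]
    - [0, 0, 0, 0, 0, 0]
    - [0, 0, 0, 0, 0, 0]
  newtons: 25

```text
time: 33.45
tool_pos: [0.5143, 0.1496, 0.1067]
tool_rot: [3.141, 0.0, 0.073]
contact_force: [0.4, -1.4, -0.3]
opening: 0.0218
grip_force: 25.0
```

Gripped at 22 mm with low side force. Drawing straight up now.

Call:
move_arm:
  motion:
    - [0, 0, -0.05, 0, 0, 0]
    - [0, 0, -0.15, 0, 0, 0]
    - [0, 0, -0.25, 0, 0, 0]
    - [0, 0, -0.35, 0, 0, 0]
    - [0, 0, -0.45, 0, 0, 0]
    - [0, 0, -0.6, 0, 0, 0]
    - [0, 0, -0.8, 0, 0, 0]
    - [0, 0, -1, 0, 0, 0]

```text
time: 34.45
tool_pos: [0.5143, 0.1498, 0.2081]
tool_rot: [-3.142, -0.0, 0.073]
contact_force: [1.4, -0.4, -1.7]
opening: 0.0223
grip_force: 25.0
```

Call:
move_arm:
  motion:
    - [0, 0, -0.2, 0, 0, 0]
    - [0, 0, -0.5, 0, 0, 0]
    - [0, 0, -0.6, 0, 0, 0]
    - [0, 0, -0.6, 0, 0, 0]

```text
time: 34.95
tool_pos: [0.5144, 0.1498, 0.2671]
tool_rot: [3.142, -0.001, 0.073]
contact_force: [-0.2, 0.3, -1.5]
opening: 0.0219
grip_force: 25.0
```

```bash
python3 - <<'E'
from cell import robot
import cv2,numpy as np
s=robot.observe(); p=np.array(s["tool_pos"]); yaw=s["tool_rot"][2]; print(p,s["contact_force"],s["opening"])
d=np.array([.4587,-.2485])-p[:2]; c,sn=np.cos(yaw),np.sin(yaw)
print("tool dx,dy to cup",d@[c,sn],d@[sn,-c])
im=robot.read_camera("side")["image"][:,:,::-1]
cv2.imwrite("pics/s6.png",im[60:340,120:480].repeat(2,0).repeat(2,1))
E
```

```text
[0.51439002 0.14979184 0.26708753] [-0.20403226  0.27138161 -1.54252281] 0.02186836574125763
tool dx,dy to cup -0.08443378773668027 0.39320312937138685
```

View pics/s6.png

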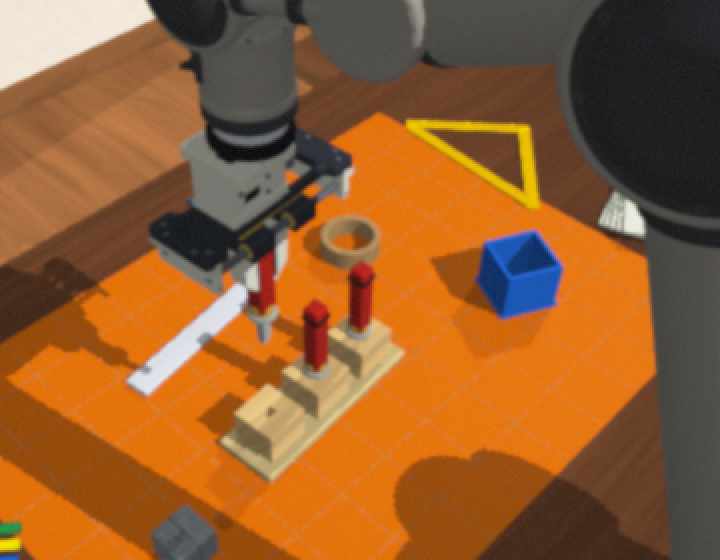

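The loose chisel hangs at (263,310) over its empty socket, and the other two chisels stay put. Carrying it to the cup.

Call:
move_arm:
  motion:
    - [-0.2, 0, -0.2, 0, 0, 0]
    - [-0.5, 0.3, -0.2, 0, 0, 0]
    - [-0.7, 0.65, -0.2, 0, 0, 0]
    - [-0.84, 1, -0.2, 0, 0, 0]

```text
time: 35.5
tool_pos: [0.4363, 0.0432, 0.2856]
tool_rot: [-3.141, 0.002, 0.073]
contact_force: [0.5, -0.6, -1.2]
opening: 0.022
grip_force: 25.0
```

Call:
move_arm:
  motion:
    - [0, 0.35, 0, 0, 0, 0]
    - [0, 0.7, 0, 0, 0, 0]
    - [0, 1, 0, 0, 0, 0]

```text
time: 35.88
tool_pos: [0.4444, -0.0569, 0.2855]
tool_rot: [-3.141, 0.002, 0.072]
contact_force: [0.4, 0.1, -0.7]
opening: 0.0218
grip_force: 25.0
```

Call:
move_arm:
  motion:
    - [0, 0.35, 0, 0, 0, 0]
    - [0, 0.7, 0, 0, 0, 0]
    - [0, 1, 0, 0, 0, 0]

```text
time: 36.25
tool_pos: [0.4517, -0.1565, 0.2853]
tool_rot: [-3.14, 0.002, 0.072]
contact_force: [0.5, 0.4, -1.3]
opening: 0.0219
grip_force: 25.0
```

Call:
move_arm:
  motion:
    - [0, 0.35, 0, 0, 0, 0]
    - [0, 0.7, 0, 0, 0, 0]
    - [0, 0.93, 0, 0, 0, 0]
    - [0, 0.93, 0, 0, 0, 0]
    - [0, 0.93, 0, 0, 0, 0]

```text
time: 36.88
tool_pos: [0.4589, -0.2474, 0.2863]
tool_rot: [-3.14, 0.001, 0.073]
contact_force: [-0.8, 0.2, -1.6]
opening: 0.0215
grip_force: 25.0
```

```bash
python3 - <<'E'
from cell import robot
import cv2,numpy as np
from h import cloud
s=robot.observe(); print(s["tool_pos"],s["tool_rot"],s["contact_force"])
c=robot.read_camera("top"); W=cloud(c); im=c["image"].astype(int); R,G,B=np.moveaxis(im,-1,0)
m=(c["range_z"]>0)&(B>60)&(R<B*.5)&(G<B*.75)&(W[...,2]>.06)&(W[...,2]<.08)&(abs(W[...,0]-.46)<.08)&(abs(W[...,1]+.25)<.08)
p=W[m]; print(m.sum(), cv2.minAreaRect((p[:,:2]*1000).astype(np.float32)) if m.sum() else 0)
im=robot.read_camera("side")["image"][:,:,::-1]
cv2.imwrite("pics/s7.png",cv2.resize(im[60:260,280:480],None,fx=2.9,fy=2.9))
E
```

```text
[ 0.45888365 -0.24738681  0.28632931] [-3.14047736e+00  6.31419140e-04  7.29209635e-02] [-0.78716152  0.17102427 -1.62839802]
345 ((459.5250244140625, -248.9901123046875), (75.7378921508789, 74.77166748046875), 62.85052490234375)
```

View pics/s7.png

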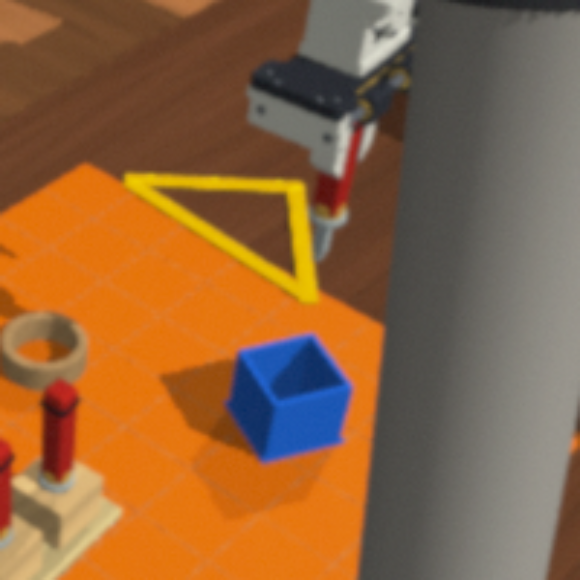

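The chisel tip (320,250) hangs upright above the cup, and the tool is centred on the cup to within 2 mm. Lowering now.

Call:
move_arm:
  motion:
    - [0, 0.015, 0.25, 0, 0, 0]
    - [0, 0.015, 0.5, 0, 0, 0]
    - [0, 0.015, 0.75, 0, 0, 0]
    - [0, 0.015, 1, 0, 0, 0]

```text
time: 37.48
tool_pos: [0.4593, -0.2489, 0.1863]
tool_rot: [3.141, -0.001, 0.074]
contact_force: [0.5, -0.4, -1.2]
opening: 0.022
grip_force: 25.0
```

Call:
move_arm:
  motion:
    - [0, 0, 0.2, 0, 0, 0]
    - [0, 0, 0.4, 0, 0, 0]
    - [0, 0, 0.6, 0, 0, 0]
    - [0, 0, 0.75, 0, 0, 0]
    - [0, 0, 0.85, 0, 0, 0]
    - [0, 0, 0.85, 0, 0, 0]
    - [0, 0, 0.85, 0, 0, 0]

```text
time: 38.35
tool_pos: [0.4595, -0.2501, 0.1023]
tool_rot: [3.141, -0.001, 0.073]
contact_force: [-0.8, 0.1, -0.3]
opening: 0.022
grip_force: 25.0
```

Call:
move_arm:
  motion:
    - [0, 0, 0.01, 0, 0, 0]
    - [0, 0, 0.02, 0, 0, 0]
    - [0, 0, 0.02, 0, 0, 0]

```text
time: 38.72
tool_pos: [0.4591, -0.2498, 0.0998]
tool_rot: [3.141, -0.0, 0.073]
contact_force: [0.1, -0.1, -1.0]
opening: 0.0219
grip_force: 25.0
```

Call:
move_arm:
  motion:
    - [0, 0, 0.01, 0, 0, 0]
    - [0, 0, 0.01, 0, 0, 0]

```text
time: 38.98
tool_pos: [0.4591, -0.2498, 0.0987]
tool_rot: [3.142, 0.0, 0.073]
contact_force: [-0.9, 0.4, -0.4]
opening: 0.0218
grip_force: 25.0
```

Call:
move_arm:
  motion:
    - [0, 0, 0.01, 0, 0, 0]
    - [0, 0, 0.015, 0, 0, 0]
    - [0, 0, 0.015, 0, 0, 0]

```text
time: 39.35
tool_pos: [0.4591, -0.2497, 0.0972]
tool_rot: [-3.142, 0.0, 0.073]
contact_force: [0.8, -0.2, -2.5]
opening: 0.0219
grip_force: 25.0
```

Call:
move_arm:
  motion:
    - [0, 0, 0.01, 0, 0, 0]
    - [0, 0, 0.01, 0, 0, 0]

```text
time: 39.6
tool_pos: [0.4591, -0.2498, 0.0961]
tool_rot: [3.142, 0.0, 0.073]
contact_force: [-1.1, -0.2, -1.9]
opening: 0.022
grip_force: 25.0
```

Call:
move_arm:
  motion:
    - [0, 0, 0.005, 0, 0, 0]
    - [0, 0, 0.005, 0, 0, 0]

```text
time: 39.85
tool_pos: [0.4591, -0.2498, 0.0957]
tool_rot: [3.142, -0.0, 0.073]
contact_force: [0.2, 1.1, -0.5]
opening: 0.0218
grip_force: 25.0
```

Call:
move_arm:
  motion:
    - [0, 0, 0.005, 0, 0, 0]
    - [0, 0, 0.005, 0, 0, 0]

```text
time: 40.1
tool_pos: [0.4592, -0.2499, 0.0956]
tool_rot: [3.141, -0.0, 0.073]
contact_force: [-0.5, 0.3, 1.6]
opening: 0.022
grip_force: 25.0
```

Call:
move_arm:
  motion:
    - [0, 0, 0.005, 0, 0, 0]
    - [0, 0, 0.005, 0, 0, 0]

```text
time: 40.35
tool_pos: [0.4593, -0.2502, 0.0955]
tool_rot: [3.141, -0.001, 0.073]
contact_force: [-1.5, 0.7, 6.7]
opening: 0.022
grip_force: 25.0
```

Call:
move_arm:
  motion:
    - [0, 0, 0.005, 0, 0, 0]
    - [0, 0, 0.005, 0, 0, 0]

```text
time: 40.6
tool_pos: [0.4593, -0.2503, 0.0954]
tool_rot: [3.14, -0.001, 0.073]
contact_force: [-2.6, -0.5, 10.3]
opening: 0.0218
grip_force: 25.0
```

Seated on the floor. I'll ease off 1 mm and release.

Call:
move_arm:
  motion:
    - [0, 0, -0.008, 0, 0, 0]
    - [0, 0, -0.008, 0, 0, 0]

```text
time: 40.85
tool_pos: [0.4593, -0.2501, 0.0955]
tool_rot: [3.141, -0.001, 0.073]
contact_force: [-1.5, -1.3, 7.0]
opening: 0.0217
grip_force: 25.0
```

Call:
move_arm:
  motion:
    - [0, 0, 0, 0, 0, 0]
    - [0, 0, 0, 0, 0, 0]
    - [0, 0, 0, 0, 0, 0]
    - [0, 0, 0, 0, 0, 0]
    - [0, 0, 0, 0, 0, 0]
    - [0, 0, 0, 0, 0, 0]
  fingers: -0.3

```text
time: 41.6
tool_pos: [0.4591, -0.2498, 0.095]
tool_rot: [3.141, -0.0, 0.073]
contact_force: [-0.6, 0.3, 0.1]
opening: 0.0324
grip_force: 0.0
```

```bash
python3 - <<'E'
from cell import robot
import cv2,numpy as np
b=robot.read_camera("wrist")["image"][:,:,::-1]; a=robot.read_camera("side")["image"][100:240,330:480,::-1]
o=np.zeros((590,560,3),np.uint8); o[:300,:400]=cv2.resize(b,(400,300)); o[305:585,:300]=cv2.resize(a,(300,280))
cv2.imwrite("pics/s8.png",o); print(robot.observe()["contact_force"])
E
```

```text
[-0.4774921  -0.4296594  -0.46569745]
```

View pics/s8.png

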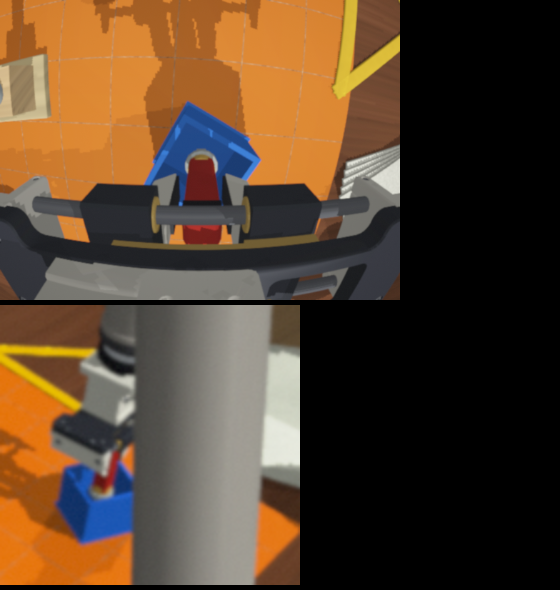

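The chisel stands free and upright in the cup, with gaps to both fingers (handle at (202,200) in the wrist view). Opening further and withdrawing.

Call:
move_arm:
  motion:
    - [0, 0, 0, 0, 0, 0]
    - [0, 0, 0, 0, 0, 0]
    - [0, 0, -0.15, 0, 0, 0]
    - [0, 0, -0.35, 0, 0, 0]
    - [0, 0, -0.6, 0, 0, 0]
    - [0, 0, -0.85, 0, 0, 0]
    - [0, 0, -1, 0, 0, 0]
  fingers: 0.4

```text
time: 42.58
tool_pos: [0.4596, -0.2501, 0.1972]
tool_rot: [3.14, -0.002, 0.073]
contact_force: [0.2, 0.6, 0.6]
opening: 0.0645
grip_force: 0.0
```

Call:
move_arm:
  motion:
    - [0, 0, -0.3, 0, 0, 0]
    - [0, 0, -0.5, 0, 0, 0]
    - [0, 0, -0.5, 0, 0, 0]
    - [0, 0, -0.5, 0, 0, 0]

```text
time: 43.08
tool_pos: [0.4587, -0.2495, 0.2442]
tool_rot: [-3.141, 0.001, 0.073]
contact_force: [-0.2, 0.9, -0.3]
opening: 0.0643
grip_force: 0.0
```

```bash
python3 - <<'E'
from cell import robot
import cv2,numpy as np
b=robot.read_camera("wrist")["image"][:,:,::-1]; a=robot.read_camera("top")["image"][60:320,140:480,::-1]
o=np.zeros((570,680,3),np.uint8); o[:260,:347]=cv2.resize(b,(347,260)); o[265:565,:392]=cv2.resize(a,(392,300))
cv2.imwrite("pics/s9.png",o); print(robot.observe()["contact_force"])
E
```

```text
[0.54601356 0.19641193 0.01433438]
```

View pics/s9.png

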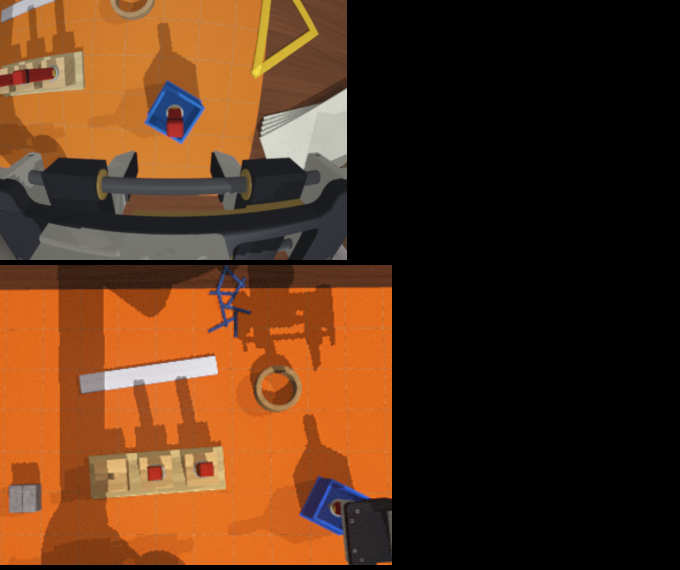

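The chisel stands in the cup (wrist view (175,118)). The two sound ones are in their sockets at (155,473) and (206,469), the left socket is empty, and the bystanders haven't moved. Handing in.

```bash
python3 -c "
from cell import robot
print(robot.hand_in())"
```

```text
the job is handed in; nothing more can be done
None
```

The loose chisel was the one in the left socket; it now stands blade down in the blue repair cup, the two sound chisels are still in their sockets, nothing else on the mat was moved, and the job is handed in.

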